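# Release the two-stage catch of the blue cash box

## Robot

A 6-joint arm with a two-finger parallel gripper is mounted at the origin on a cart in front of the work surface, level with it; the furniture and walls round the work are solid. World frame = base frame: x ahead of the robot, y to its left, z up, the work surface at z = 0. Lengths are in mm, angles in rad, forces in N, time in s.
With the tool pointing down it reaches from about 425 to 925 mm from the base axis. Payload 12.5 kg.
Tool frame: the origin (TCP) lies on the front face of the gripper's body, between the roots of the fingers; the fingertips stand 73 mm ahead of it and the grasp point (between the pads) lies 54 mm ahead of it; z points along the fingers, y is the line along which they close (so a half turn about z gives the same grasp; the last joint's range is limited). The gripper opens to 85 mm and grips with 20 to 120 N. Pads are 22 mm wide; open, the fingers measure 114 mm over their backs; the gripper's body (76 mm by 85 mm) begins 54 mm behind the grasp point. The pads swing forward as they close: fully open they stand 13 mm farther back than shut.
Start: joints at [-0.106, 0.491, 1.559, -0, 1.092, -0.106], TCP at [625.009, 0.022, 303.927] pointing down, gripper open.
Joint ranges: [-3.1, 3.1], [-0.84, 2.19], [0.05, 2.79], [-1.13, 4.28], [0.06, 2.93], [-2.69, 2.69]. Speed limits (rad/s): [2.22, 2.22, 2.79, 3.14, 3.14, 3.14].

## Interface

Orientations are given as a unit quaternion [w, x, y, z].
In Python, from plant import bot, snapshot, camera_params, order gives the robot as it stands. The module is installed in compiled form; this text tells all that it offers.
- The arm moves only by the tool move_arm, never from a script. Its argument "commands" is a list of rows, each an object with "linear": the shift along the tool's x, y, z in cm, a list of three; "angular": the turn, a rotation vector about the tool's x, y, z in rad, a list of three. A call has 1 to 5 rows; each row shifts and turns the commanded pose from where the row before left it, along the tool's axes as they then stand; what a row does not reach is not made up. A row lasts 1/12 s, in which the tool goes at most 41.7 mm and 7.16 degrees, less where a joint would pass 70% of its speed; a pose out of reach is approached as far as the arm can. A call is refused whole if a number of a shift passes 4.17 or a number of a turn 0.125, either way. A call with a gripper value outside its range is refused whole. "fingers" is the finger opening in cm, from 0 to 8.54, set as the call begins (left out, the last holds). The fingers move at their own pace and stop on an object; the grip force is fixed at half the most. Time passes only in rows, so rows that do not move let the fingers close. It gives the time, the measured TCP pose, the force, the opening and the grip force at its end, in the units of the state.
- bot.get_state(): the state, without advancing time (a new reading comes with each control period).
- snapshot(name): name is "scene" or "side" or "wrist"; returns the picture (420x560x3 uint8, red, green, blue); there is no depth.
- camera_params(name): a dict with "fx", "fy", "cx", "cy" (pixels), "dist" ([k1, k2, p1, p2, k3] as OpenCV has them; the pictures are not rectified), "view" (4x4, takes a point from world to camera coordinates). Camera axes: x right, y up, looking along -z (the intrinsics and any distortion apply to the point x, -y, -z); pixel columns grow to the right and rows downward; lengths in mm; the calibration is good to about 2 mm. A picture is of the moment at which its call begins: read the wrist's pose just before it. camera_params takes no time and is no camera call; for the wrist camera it gives the pose at the moment of the call.
- order.finish_job(): hands the job in; it is judged then, once.
The state is a dict: "t": time; "joint_pos": joint angles; "dq": joint speeds; "tau": joint torques, N m; "position": TCP position; "eef_rot": TCP orientation; "ft_force": force on the tool from outside, world axes, zero at the start; "torque": the same for the moment, N m; "finger_gap": finger opening in mm; "grasp_force": force on a finger pad.
Only numpy, scipy, OpenCV 4.12 (cv2) and the standard library are available. Lean on these libraries where they do the work, as an engineer would, in place of code of your own. Each camera call takes 0.05 s, during which the arm holds its last target. There are 200 camera calls.

## Task

Undo the two-stage catch on the lid of the blue cash box so that it can be opened for cashing up: first slide its red safety tab fully aside, away from the latch, then lift the latch by its black grip until the bar stands up steeply (nearly upright), and let go so that both stay like that. The lid itself stays shut. Do not touch the grey cash box, which stays locked.

Things in the scene. Friction and masses are not known exactly. Their poses are not given: they have to be found in the camera images.
- blue_box: Blue steel cash box, 115 (x) x 150 (y) x 80 mm high, fixed to the worktop. Origin: centre of its underside, z up, -x side (round key lock) towards the robot within 15 degrees. On the flat lid, 80 mm up: a red safety tab and a steel latch with black grip. The offsets given for both are mm in this box's frame, catch closed. Each can be pinched across y with 35 mm free beside it.
- blue_tab (a joint): Slide of the red tab, m: 0 (to 0.004 at start) = locked, 0.022 = stop, moved along box -y (robot's right); clear beyond 0.014. 2 N friction, stays put. Thumb piece 16 (x) x 12 (y) at x -5, y -35, height 98 to 130. At its foot a slide 20 x 26, and a tongue 14 wide, heights 94 to 100, running to y +31 over the latch bar: fingers that straddle the thumb piece in y keep above 102.
- blue_latch (a joint): Hinge of the latch, rad: 0 = bar lying on the lid, 1.3 = stop, grip swung up and away from the robot. 0.09 N m friction, stays put; blocked at 0.05 while the tab is over it. Bar 16 wide along x; hinge line along y through x 35, y 25, height 88. Upright black grip on its near end, 20 (x) x 16 (y), heights 85 to 123, middle at x -40, y 25, height 106.
- grey_box: A second cash box of the same build but grey, beside the blue one on either side; same origin and axes. To be left alone.

How it is judged (in metres and radians):
On the way, in this order (a step that is already met when the one before it is completed fails the run):
1. the red safety tab of the blue box is slid aside (more than 16 of its 22 mm) while its latch still lies down (value of joint blue_tab above 0.016 m and value of joint blue_latch below 0.15 rad), for 0.2 s.
2. the latch of the blue box is lifted past 1.0 rad (57 degrees) (value of joint blue_latch above 1 rad), for 0.2 s.
At the end, for the whole second after the job is handed in: The blue box's red tab is more than 16 mm along its 22 mm slide and its latch stands at more than 1.0 rad (57 degrees; the stop is at 1.3), at rest (value of joint blue_tab above 0.016 m and value of joint blue_latch above 1 rad and velocity of joint blue_latch between -0.1 and 0.1 rad/s); the robot touches nothing.
It fails at once if the robot presses on the grey cash box or its catch (more than 2 N) (contact force between any of the fingers, the arm and grey_box above 2 N).
It also fails if it takes over 38 s, if anything falls off the work surface, if the arm or the gripper's body presses on something with over 40 N, if the wrist force passes 120 N, or if a joint passes its speed limit or range.

## Working session

There is one attempt and no reset: what is moved stays moved. The work goes in short steps, Python scripts to look and compute and a tool call to move; the robot and the scene stay as the last step left them, time stands still between calls to the robot, and variables do not carry over. Pictures are saved under pics/ and viewed, at most 10 in all, crops included, and the job is handed in when it is done.

Besides the shell and the picture viewer there is one more tool, called after "Request:" by a JSON object that holds its "name" and its "arguments". move_arm: Moves the arm, as the interface text tells. Its arguments: {"type":"object","properties":{"commands":{"type":"array"},"fingers":{"type":"number"}},"required":["commands"]}

```bash
mkdir -p pics
python3 - <<'E'
from plant import bot,snapshot,camera_params
import cv2,numpy as np
s=bot.get_state();print(s['t'],s['position'],s['eef_rot'],s['finger_gap'])
ims=[]
for n in ("scene","side","wrist"):
    p=camera_params(n);im=snapshot(n);np.save(f"pics/{n}0.npy",im);cv2.imwrite(f"pics/{n}0.png",im[:,:,::-1]);ims.append(im[:,:,::-1])
    print(n,p)
a=np.vstack([np.hstack(ims[:2]),np.hstack([ims[2],ims[2]*0])])
cv2.imwrite("pics/all0.png",cv2.resize(a,(800,600),interpolation=cv2.INTER_AREA))
E
```

```text
0.0 [6.24850545e+02 3.37809014e-02 3.03311638e+02] [-4.37664616e-04  7.07108833e-01  7.07104507e-01 -3.50736095e-04] 85.68137482648406
scene {'fx': 446.314062674154, 'fy': 446.314062674154, 'cx': 287.15472188937537, 'cy': 205.7423894305912, 'dist': array([-0.02948631,  0.        ,  0.        ,  0.        ,  0.        ]), 'view': array([[ 8.14173507e-01, -5.80620427e-01,  1.19186245e-03,
        -3.92081755e+02],
       [ 3.64039149e-01,  5.12069963e-01,  7.77984480e-01,
        -2.47016424e+02],
       [-4.52323998e-01, -6.32980468e-01,  6.28282364e-01,
        -7.41059009e+02],
       [ 0.00000000e+00,  0.00000000e+00,  0.00000000e+00,
         1.00000000e+00]])}
side {'fx': 406.1770840767788, 'fy': 406.1770840767788, 'cx': 280.34386133756163, 'cy': 210.72607137480665, 'dist': array([-0.09183901,  0.        ,  0.        ,  0.        ,  0.        ]), 'view': array([[ 9.64864972e-01, -2.61719863e-01, -2.32012690e-02,
        -4.61436924e+02],
       [ 1.57594775e-01,  5.05808068e-01,  8.48128578e-01,
        -1.85812267e+02],
       [-2.10236706e-01, -8.21985956e-01,  5.29282171e-01,
        -7.91499461e+02],
       [ 0.00000000e+00,  0.00000000e+00,  0.00000000e+00,
         1.00000000e+00]])}
wrist {'fx': 343.8773781757971, 'fy': 343.8773781757971, 'cx': 277.1117662995658, 'cy': 212.14517576635322, 'dist': array([-0.05719176,  0.        ,  0.        ,  0.        ,  0.        ]), 'view': array([[ 9.99999204e-01,  4.79399052e-05, -1.26085957e-03,
        -6.24197433e+02],
       [-3.74132963e-04,  9.65604661e-01, -2.60014419e-01,
         3.44938056e+01],
       [ 1.20502682e-03,  2.60014684e-01,  9.65603911e-01,
        -3.78087127e+02],
       [ 0.00000000e+00,  0.00000000e+00,  0.00000000e+00,
         1.00000000e+00]])}
```

View pics/all0.png

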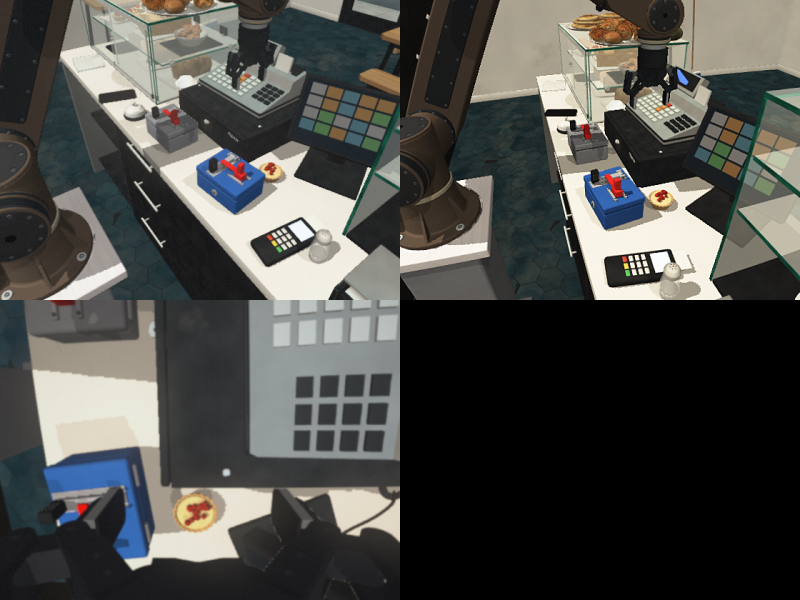

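The blue box sits in front of the grey one: in the scene camera at about (322,252) and in the side camera at about (300,276) full-resolution pixels. The grey box is farther to the left. Next I'll crop for detail.

Run:
```python
import cv2,numpy as np
a=np.load("pics/scene0.npy")[200:305,265:375,::-1];b=np.load("pics/side0.npy")[225:330,245:355,::-1]
c=np.hstack([a[:,:100],b[:,:100]]);cv2.imwrite("pics/crop0.png",cv2.resize(c,None,fx=4,fy=4,interpolation=cv2.INTER_CUBIC))
```

```text
(no output)
```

View pics/crop0.png

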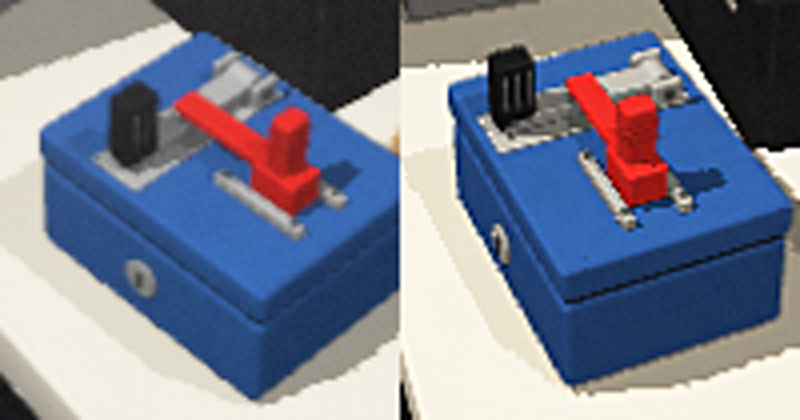

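The crop shows both catches. Crop pixels, scene / side:

| Feature | Scene | Side |
|---|---|---|
| Thumb top | (289,115) | (638,103) |
| Grip top | (133,90) | (511,55) |
| Lid corner -x-y | (265,308) | (567,275) |
| Lid corner -x+y | (43,135) | (452,90) |

The tab's tongue lies over the bar, so the catch is closed. Next I'll triangulate these.

```bash
cat > h.py <<'E'
import cv2,numpy as np
from plant import camera_params
def ray(p,uv):
    K=np.array([[p['fx'],0,p['cx']],[0,p['fy'],p['cy']],[0,0,1]])
    x,y=cv2.undistortPoints(np.array([[uv]],float),K,p['dist'])[0,0]
    R=p['view'][:3,:3];return -R.T@p['view'][:3,3],R.T@np.array([x,-y,-1])
def plane(p,uv,z):
    o,d=ray(p,uv);return o+d*(z-o[2])/d[2]
def tri(p,u,q,v):
    o,d=ray(p,u);o2,e=ray(q,v);t=np.linalg.lstsq(np.c_[d,-e],o2-o,rcond=None)[0]
    a,b=o+d*t[0],o2+e*t[1];return (a+b)/2,np.linalg.norm(a-b)
E
python3 - <<'E'
from h import *
P,Q=camera_params("scene"),camera_params("side");np.set_printoptions(precision=1,suppress=True)
pts={'thumb':((289,115),(638,103),130),'grip':((133,90),(511,55),123),'c-x-y':((265,308),(567,275),80),'c-x+y':((43,135),(452,90),80),'c+x-y':(None,(788,212),80),'c+x+y':((200,35),None,80)}
for n,(s,d,z) in pts.items():
    s=s and (265+s[0]/4,200+s[1]/4); d=d and (245+(d[0]-400)/4,225+d[1]/4)
    print(n,s and plane(P,s,z),d and plane(Q,d,z),tri(P,s,Q,d) if s and d else '')
# red mask centroid of thumb top in each view / yaw from corners
W=np.load("pics/wrist0.npy");w=camera_params("wrist")
h=cv2.cvtColor(W,cv2.COLOR_RGB2HSV);m=cv2.inRange(h,(105,120,40),(125,255,255))
c=max(cv2.findContours(m,0,2)[0],key=cv2.contourArea);print(cv2.approxPolyDP(c,6,True)[:,0].tolist())
E
```

```text
thumb [ 488.9 -142.3  130. ] [ 487.  -140.7  130. ] (array([ 485.2, -146.1,  134.5]), np.float64(0.2609529800266578))
grip [447.5 -82.3 123. ] [444.8 -80.3 123. ] (array([443.1, -88. , 129. ]), np.float64(0.47962620141362455))
c-x-y [ 438.7 -190.9   80. ] [ 441.5 -184.4   80. ] (array([ 438.8, -190.8,   83.4]), np.float64(4.818889648644393))
c-x+y [422.9 -44.5  80. ] [422.8 -42.4  80. ] (array([422. , -46.1,  82.3]), np.float64(0.8987083390813694))
c+x-y None [ 546.8 -174.3   80. ] 
c+x+y [531.  -28.7  80. ] None 
[[60, 236], [73, 281], [74, 268], [173, 258], [181, 288], [157, 344], [171, 362], [204, 358], [203, 264], [188, 260], [176, 222], [101, 220]]
```

Box estimate: centre about (486,-108), yaw about 0.12. The edges fit 115x150, and the thumb and grip agree to a few mm. I'll move above the box and turn the tool so it closes along box y.

Request:
{"name": "move_arm", "arguments": {"commands": [{"linear": [-2.86, -2.78, 0.6], "angular": [0, 0, 0]}, {"linear": [-2.86, -2.78, 0.6], "angular": [0, 0, 0]}, {"linear": [-2.86, -2.78, 0.6], "angular": [0, 0, 0]}, {"linear": [-2.86, -2.78, 0.6], "angular": [0, 0, 0]}, {"linear": [-2.86, -2.78, 0.6], "angular": [0, 0, 0]}]}}

```text
t: 0.57
position: [484.5, -143.8, 273.6]
eef_rot: [-0.0, 0.707, 0.707, -0.0]
ft_force: [0.6, -1.2, -0.1]
finger_gap: 85.4
grasp_force: 0.0
```

Request:
{"name": "move_arm", "arguments": {"commands": [{"linear": [0, 0, 0], "angular": [0, 0, -0.12]}, {"linear": [0, 0, 0], "angular": [0, 0, -0.12]}, {"linear": [0, 0, 0], "angular": [0, 0, -0.12]}, {"linear": [0, 0, 0], "angular": [0, 0, -0.12]}, {"linear": [0, 0, 0], "angular": [0, 0, -0.12]}]}}

```text
t: 0.98
position: [485.9, -143.1, 273.8]
eef_rot: [-0.0, 0.464, 0.886, 0.0]
ft_force: [0.3, 1.0, 1.1]
finger_gap: 85.6
grasp_force: 0.0
```

Request:
{"name": "move_arm", "arguments": {"commands": [{"linear": [0, 0, 0], "angular": [0, 0, -0.12]}, {"linear": [0, 0, 0], "angular": [0, 0, -0.12]}, {"linear": [0, 0, 0], "angular": [0, 0, -0.12]}, {"linear": [0, 0, 0], "angular": [0, 0, -0.12]}, {"linear": [0, 0, 0], "angular": [0, 0, -0.12]}]}}

```text
t: 1.4
position: [485.9, -142.9, 273.8]
eef_rot: [-0.0, 0.181, 0.983, 0.0]
ft_force: [0.4, -0.7, 0.0]
finger_gap: 85.3
grasp_force: 0.0
```

Request:
{"name": "move_arm", "arguments": {"commands": [{"linear": [0, 0, 0], "angular": [0, 0, -0.12]}, {"linear": [0, 0, 0], "angular": [0, 0, -0.12]}, {"linear": [0, 0, 0], "angular": [0, 0, -0.12]}, {"linear": [0, 0, 0], "angular": [0, 0, -0.12]}, {"linear": [0, 0, 0], "angular": [0, 0, 0]}]}}

```text
t: 1.82
position: [485.9, -142.9, 273.8]
eef_rot: [-0.0, -0.057, 0.998, 0.0]
ft_force: [0.1, -0.3, -0.4]
finger_gap: 85.6
grasp_force: 0.0
```

Run:
```python
from plant import bot,snapshot
from h import *
from scipy.spatial.transform import Rotation as R
s=bot.get_state();w=camera_params("wrist");im=snapshot("wrist");np.save("pics/w1.npy",im);np.save("pics/w1p.npy",w,allow_pickle=True)
q=s['eef_rot'];M=R.from_quat(np.r_[q[1:],q[0]]).as_matrix()
print(s['t'],s['position'],M.round(3),s['joint_pos'],-w['view'][:3,:3].T@w['view'][:3,3])
cv2.imwrite("pics/w1.png",im[:,:,::-1])
```

```text
1.8167 [ 485.94337207 -142.9468306   273.78713933] [[-0.993 -0.114 -0.   ]
 [-0.114  0.993  0.   ]
 [ 0.     0.    -1.   ]] [-4.16572718e-01  3.60867971e-01  1.88097681e+00  3.10303979e-05
  9.00009363e-01 -2.10212243e+00] [ 420.05410099 -151.59325152  343.67779765]
```

View pics/w1.png

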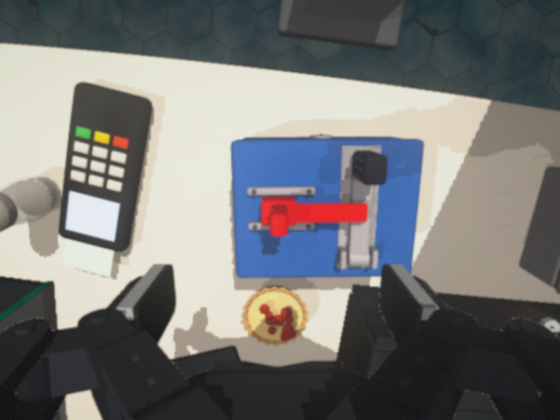

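The picture shows the box nearly square to the image: lid corners about (233,140), (423,140), (417,274) and (238,277), thumb piece around (279,217), grip at (370,167). I'll check by casting rays and projecting the model points.

Run:
```python
from h import *
np.set_printoptions(precision=1,suppress=True)
w=np.load("pics/w1p.npy",allow_pickle=True).item();im=np.load("pics/w1.npy")
C={k:plane(w,v,80)[:2] for k,v in dict(mm=(233,140),mp=(423,140),pp=(417,274),pm=(238,277)).items()}
print(C,np.mean(list(C.values()),0))
yx=C['pm']-C['mm']+C['pp']-C['mp'];yy=C['mp']-C['mm']+C['pp']-C['pm']
print(np.arctan2(yx[1],yx[0]),np.arctan2(-yy[0],yy[1]),np.hypot(*yx)/2,np.hypot(*yy)/2)
K=np.array([[w['fx'],0,w['cx']],[0,w['fy'],w['cy']],[0,0,1]])
def proj(p):
    c=w['view']@np.r_[p,1];return cv2.projectPoints(np.array([[c[0],-c[1],-c[2]]]),np.zeros(3),np.zeros(3),K,w['dist'])[0].ravel()
c0=np.mean(list(C.values()),0);a=.117
def B(x,y,z):return proj([c0[0]+x*np.cos(a)-y*np.sin(a),c0[1]+x*np.sin(a)+y*np.cos(a),z])
print('thumb top corners',[B(-5+i,-35+j,130) for i,j in((-8,-6),(-8,6),(8,6),(8,-6))],'foot',B(-5,-35,98))
print('grip top corners',[B(-40+i,25+j,123) for i,j in((-10,-8),(-10,8),(10,8),(10,-8))])
h=cv2.cvtColor(im,cv2.COLOR_RGB2HSV);m=(((h[...,0]<8)|(h[...,0]>172))&(h[...,1]>150)&(h[...,2]>80)).astype(np.uint8)
m[:150]=0;m[260:]=0;x=[cv2.boundingRect(c) for c in cv2.findContours(m,0,2)[0] if cv2.contourArea(c)>100];print('red',x)
for r in range(195,240,4):
    n=np.where(m[r,230:400])[0]+230;print(r,n.min() if len(n) else '',n.max() if len(n) else '')
cv2.imwrite("pics/w1c.png",cv2.resize(im[125:285,225:430,::-1],None,fx=3.5,fy=3.5,interpolation=cv2.INTER_CUBIC))
```

```text
{'mm': array([ 438.7, -182.5]), 'mp': array([421.7, -39.1]), 'pp': array([531.2, -19.3]), 'pm': array([ 550.7, -169.2])} [ 485.6 -102.5]
0.1489009385073102 0.12370407352289532 112.00681180927654 147.77382997546837
thumb top corners [array([276.9, 212.1]), array([295.6, 212. ]), array([295.3, 235.6]), array([277. , 235.6])] foot [285.  211.2]
grip top corners [array([367.5, 153.1]), array([392.3, 153.2]), array([389.8, 184. ]), array([365.6, 184. ])]
red [(261, 197, 106, 39)]
195  
199 263 294
203 262 362
207 261 366
211 261 366
215 262 366
219 261 365
223 262 295
227 270 287
231 270 287
235 273 282
239
```

View pics/w1c.png

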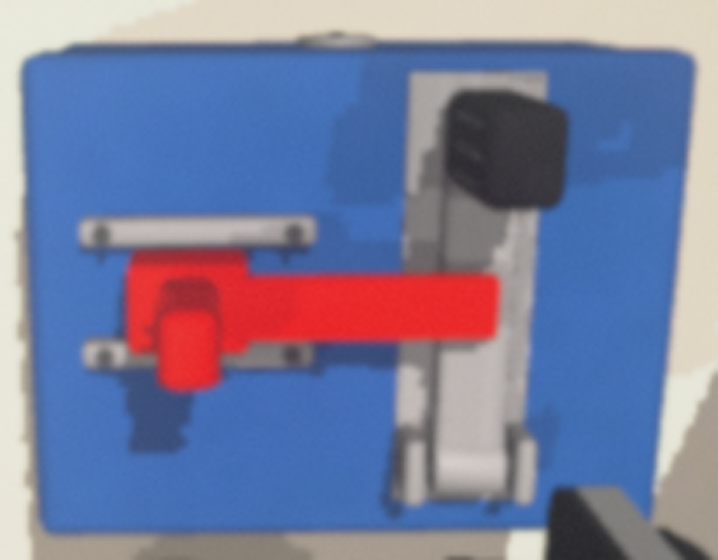

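Crop: thumb top spans columns 270–287 and rows 212–236, so its centre is (278.5,224). Grip top is centred at about (377,168).

Run:
```python
from h import *
w=np.load("pics/w1p.npy",allow_pickle=True).item()
a=.12;c,s=np.cos(a),np.sin(a);X=np.array([c,s]);Y=np.array([-s,c])
for n,uv,z,o in(('thumb',(278.5,224),130,(-5,-35)),('grip',(377,168),123,(-40,25))):
    p=plane(w,uv,z)[:2];print(n,p,'centre',p-o[0]*X-o[1]*Y,'from tcp in box xy',(p-[485.9,-142.9])@X,(p-[485.9,-142.9])@Y)
```

```text
thumb [ 485.28046891 -142.83165825] centre [ 486.05458484 -107.48479496] from tcp in box xy -0.6068944717559323 0.14201571568825885
grip [442.59898108 -83.65041965] centre [ 485.3041317  -103.68214725] from tcp in box xy -35.89672747556264 64.00715559504752
```

The TCP is already over the thumb. I'll descend with fingers at 50 mm, then close.

Request:
{"name": "move_arm", "arguments": {"commands": [{"linear": [0, 0, 2.2], "angular": [0, 0, 0]}, {"linear": [0, 0, 2.2], "angular": [0, 0, 0]}, {"linear": [0, 0, 2.2], "angular": [0, 0, 0]}, {"linear": [0, 0, 2.0], "angular": [0, 0, 0]}, {"linear": [0, 0, 0.8], "angular": [0, 0, 0]}], "fingers": 5}}

```text
t: 2.28
position: [485.4, -142.7, 177.7]
eef_rot: [-0.001, -0.052, 0.999, 0.001]
ft_force: [-0.6, -0.0, -0.1]
finger_gap: 50.3
grasp_force: 0.0
```

Request:
{"name": "move_arm", "arguments": {"commands": [{"linear": [0, 0, 0], "angular": [0, 0, 0]}, {"linear": [0, 0, 0], "angular": [0, 0, 0]}, {"linear": [0, 0, 0], "angular": [0, 0, 0]}, {"linear": [0, 0, 0], "angular": [0, 0, 0]}, {"linear": [0, 0, 0], "angular": [0, 0, 0]}], "fingers": 0.6}}

```text
t: 2.7
position: [486.4, -143.1, 181.1]
eef_rot: [0.001, -0.054, 0.999, -0.001]
ft_force: [0.0, 0.4, 7.0]
finger_gap: 10.5
grasp_force: 59.8
```

Request:
{"name": "move_arm", "arguments": {"commands": [{"linear": [0, -0.5, 0], "angular": [0, 0, 0]}, {"linear": [0, -0.5, 0], "angular": [0, 0, 0]}, {"linear": [0, -0.5, 0], "angular": [0, 0, 0]}, {"linear": [0, -0.3, 0], "angular": [0, 0, 0]}, {"linear": [0, 0, 0], "angular": [0, 0, 0]}]}}

```text
t: 3.12
position: [488.5, -160.8, 181.1]
eef_rot: [0.001, -0.054, 0.999, -0.0]
ft_force: [0.9, 4.4, 6.5]
finger_gap: 11.0
grasp_force: 60.1
```

Run:
```python
from plant import bot,snapshot
from h import *
s=bot.get_state();print(s['t'],s['position'],s['ft_force'],s['finger_gap'])
a=snapshot("scene")[200:305,265:365,::-1];b=snapshot("side")[225:330,245:345,::-1]
cv2.imwrite("pics/c2.png",cv2.resize(np.hstack([a,b]),None,fx=4,fy=4,interpolation=cv2.INTER_CUBIC))
```

```text
3.1167 [ 488.50922797 -160.83055736  181.08739595] [0.86458498 4.39471455 6.50482286] 10.974396317590564
```

View pics/c2.png

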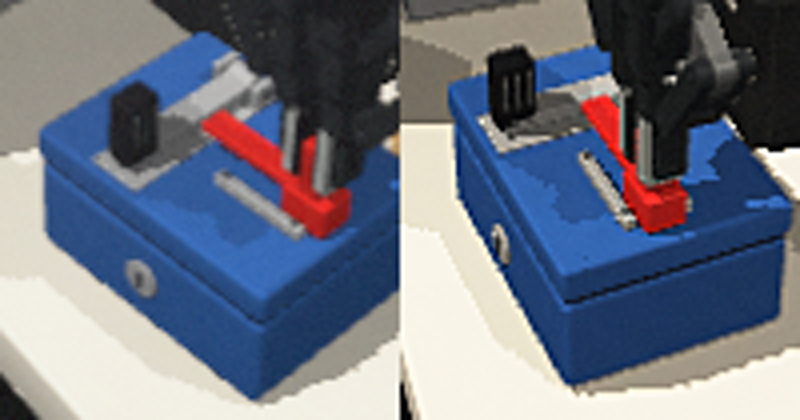

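The tab is pinched and has moved with the gripper, about 18 mm. The tongue tip, now at (205,120) in the scene half, still overlaps the bar edge visually. I'll push on to the stop, watching the force.

Request:
{"name": "move_arm", "arguments": {"commands": [{"linear": [0, -0.15, 0], "angular": [0, 0, 0]}, {"linear": [0, -0.1, 0], "angular": [0, 0, 0]}, {"linear": [0, 0, 0], "angular": [0, 0, 0]}]}}

```text
t: 3.47
position: [488.5, -161.5, 181.0]
eef_rot: [0.001, -0.054, 0.999, 0.001]
ft_force: [3.4, 20.5, 11.8]
finger_gap: 11.0
grasp_force: 60.9
```

The force jumped to 20 N, so the tab is at its stop. I'll release and rise.

Request:
{"name": "move_arm", "arguments": {"commands": [{"linear": [0, 0.2, 0], "angular": [0, 0, 0]}, {"linear": [0, 0, 0], "angular": [0, 0, 0]}, {"linear": [0, 0, 0], "angular": [0, 0, 0]}, {"linear": [0, 0, -1], "angular": [0, 0, 0]}, {"linear": [0, 0, -3], "angular": [0, 0, 0]}], "fingers": 4.5}}

```text
t: 3.88
position: [487.1, -161.3, 218.1]
eef_rot: [-0.003, -0.054, 0.999, 0.001]
ft_force: [-0.6, 0.0, -0.2]
finger_gap: 45.2
grasp_force: 0.0
```

Request:
{"name": "move_arm", "arguments": {"commands": [{"linear": [0, 0, -3], "angular": [0, 0, 0]}, {"linear": [0, 0, -1], "angular": [0, 0, 0]}, {"linear": [0, 0, 0], "angular": [0, 0, 0]}, {"linear": [0, 0, 0], "angular": [0, 0, 0]}]}}

```text
t: 4.22
position: [487.8, -161.5, 260.2]
eef_rot: [0.0, -0.054, 0.999, -0.0]
ft_force: [0.1, 0.6, 0.1]
finger_gap: 45.1
grasp_force: 0.0
```

Run:
```python
from plant import bot,snapshot
from h import *
s=bot.get_state();w=camera_params("wrist");im=snapshot("wrist");np.save("pics/w2.npy",im);np.save("pics/w2p.npy",w,allow_pickle=True)
print(s['t'],s['position'],s['eef_rot'],s['ft_force'])
cv2.imwrite("pics/w2.png",im[:,:,::-1])
```

```text
4.2167 [ 487.83294051 -161.46689816  260.18901307] [ 4.95743873e-04 -5.44369681e-02  9.98517045e-01 -2.86156539e-04] [0.13261236 0.64316987 0.14797568]
```

View pics/w2.png

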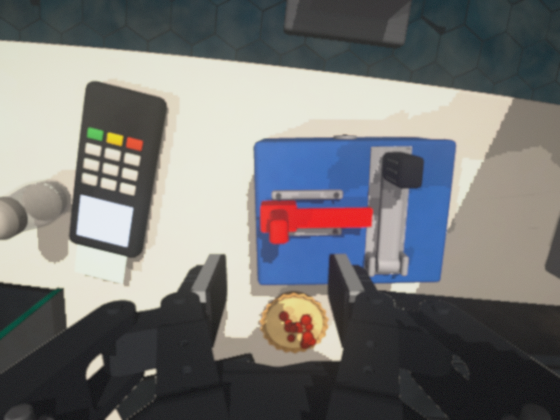

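The tab's tongue tip at column 372 is now clear of the bar, whose left edge is at about 381. The grip is at about (410,170). Next I'll move over the grip (+36 mm tool x, +82 mm tool y), descend and pinch.

Request:
{"name": "move_arm", "arguments": {"commands": [{"linear": [0.9, 2.05, 0], "angular": [0, 0, -0.01]}, {"linear": [0.9, 2.05, 0], "angular": [0, 0, 0]}, {"linear": [0.9, 2.05, 0], "angular": [0, 0, 0]}, {"linear": [0.9, 2.05, 0], "angular": [0, 0, 0]}, {"linear": [0, 0, 0], "angular": [0, 0, 0]}]}}

```text
t: 4.68
position: [440.4, -81.7, 258.6]
eef_rot: [-0.002, -0.06, 0.998, 0.001]
ft_force: [0.2, 0.4, 1.0]
finger_gap: 44.9
grasp_force: 0.0
```

Request:
{"name": "move_arm", "arguments": {"commands": [{"linear": [0, 0, 2.2], "angular": [0, 0, 0]}, {"linear": [0, 0, 2.2], "angular": [0, 0, 0]}, {"linear": [0, 0, 2.2], "angular": [0, 0, 0]}, {"linear": [0, 0, 2.0], "angular": [0, 0, 0]}, {"linear": [0, 0, 0.8], "angular": [0, 0, 0]}]}}

```text
t: 5.1
position: [442.0, -84.2, 163.0]
eef_rot: [-0.002, -0.059, 0.998, 0.001]
ft_force: [-0.4, 0.3, -0.5]
finger_gap: 45.5
grasp_force: 0.0
```

Request:
{"name": "move_arm", "arguments": {"commands": [{"linear": [0, 0, 0], "angular": [0, 0, 0]}, {"linear": [0, 0, 0], "angular": [0, 0, 0]}, {"linear": [0, 0, 0], "angular": [0, 0, 0]}, {"linear": [0, 0, 0], "angular": [0, 0, 0]}, {"linear": [0, 0, 0], "angular": [0, 0, 0]}], "fingers": 1}}

```text
t: 5.52
position: [442.9, -83.9, 166.6]
eef_rot: [0.0, -0.06, 0.998, 0.0]
ft_force: [1.6, 4.2, -6.8]
finger_gap: 15.0
grasp_force: 59.5
```

The grip is pinched (15 mm gap, 60 N). Now I'll lift along the arc.

Request:
{"name": "move_arm", "arguments": {"commands": [{"linear": [-0.22, 0, -0.55], "angular": [0, 0, 0]}, {"linear": [-0.22, 0, -0.55], "angular": [0, 0, 0]}, {"linear": [-0.3, 0, -0.5], "angular": [0, 0, 0]}, {"linear": [-0.3, 0, -0.5], "angular": [0, 0, 0]}, {"linear": [0, 0, 0], "angular": [0, 0, 0]}]}}

```text
t: 5.93
position: [453.2, -82.6, 188.0]
eef_rot: [-0.0, -0.06, 0.998, 0.0]
ft_force: [-3.3, 4.7, -0.9]
finger_gap: 14.7
grasp_force: 59.5
```

Following smoothly with small forces.

Request:
{"name": "move_arm", "arguments": {"commands": [{"linear": [-0.38, 0, -0.46], "angular": [0, 0, 0]}, {"linear": [-0.37, 0, -0.46], "angular": [0, 0, 0]}, {"linear": [-0.44, 0, -0.4], "angular": [0, 0, 0]}, {"linear": [-0.43, 0, -0.39], "angular": [0, 0, 0]}, {"linear": [-0.5, 0, -0.33], "angular": [0, 0, 0]}]}}

```text
t: 6.35
position: [473.7, -80.1, 207.8]
eef_rot: [-0.001, -0.06, 0.998, 0.0]
ft_force: [-7.2, 2.1, -4.8]
finger_gap: 15.0
grasp_force: 58.9
```

Request:
{"name": "move_arm", "arguments": {"commands": [{"linear": [-0.49, 0, -0.32], "angular": [0, 0, 0]}, {"linear": [-0.54, 0, -0.25], "angular": [0, 0, 0]}, {"linear": [-0.53, 0, -0.25], "angular": [0, 0, 0]}, {"linear": [-0.57, 0, -0.17], "angular": [0, 0, 0]}, {"linear": [-0.56, 0, -0.16], "angular": [0, 0, 0]}]}}

```text
t: 6.77
position: [500.4, -76.9, 219.5]
eef_rot: [-0.001, -0.06, 0.998, 0.0]
ft_force: [-8.4, 4.1, -4.3]
finger_gap: 14.8
grasp_force: 58.4
```

Request:
{"name": "move_arm", "arguments": {"commands": [{"linear": [-0.59, 0, -0.08], "angular": [0, 0, 0]}, {"linear": [-0.58, 0, -0.08], "angular": [0, 0, 0]}, {"linear": [0, 0, 0], "angular": [0, 0, 0]}, {"linear": [0, 0, 0], "angular": [0, 0, 0]}, {"linear": [0, 0, 0], "angular": [0, 0, 0]}]}}

```text
t: 7.18
position: [512.6, -75.4, 221.3]
eef_rot: [0.0, -0.059, 0.998, 0.0]
ft_force: [-2.2, 5.4, -1.4]
finger_gap: 14.8
grasp_force: 59.0
```

Run:
```python
from plant import bot,snapshot
from h import *
s=bot.get_state();print(s['t'],s['position'],s['ft_force'],s['finger_gap'])
a=snapshot("scene")[180:305,265:365,::-1];b=snapshot("side")[205:330,245:345,::-1]
cv2.imwrite("pics/c3.png",cv2.resize(np.hstack([a,b]),None,fx=4,fy=4,interpolation=cv2.INTER_CUBIC))
```

```text
7.1833 [512.55963215 -75.38722493 221.25254512] [-2.19299973  5.42974699 -1.43598659] 14.825936952253153
```

View pics/c3.png

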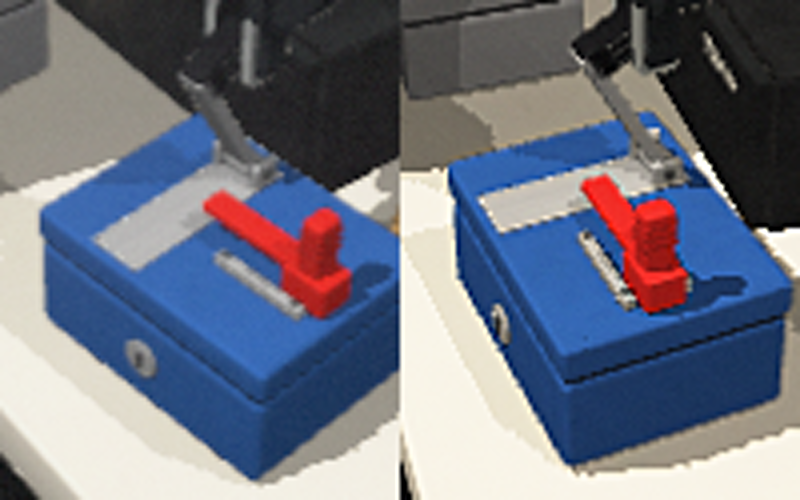

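The latch stands up steeply: in the side half the bar runs from the hinge (660,165) to (590,60). The tab is still aside. I'll nudge it 3 mm more for margin, then release and retreat straight up.

Request:
{"name": "move_arm", "arguments": {"commands": [{"linear": [-0.3, 0, 0], "angular": [0, 0, 0]}, {"linear": [0, 0, 0], "angular": [0, 0, 0]}, {"linear": [0, 0, 0], "angular": [0, 0, 0]}]}}

```text
t: 7.53
position: [515.4, -75.0, 221.4]
eef_rot: [0.0, -0.059, 0.998, 0.0]
ft_force: [-4.9, 6.0, 1.5]
finger_gap: 15.0
grasp_force: 59.0
```

Request:
{"name": "move_arm", "arguments": {"commands": [{"linear": [0, 0, 0], "angular": [0, 0, 0]}, {"linear": [0, 0, 0], "angular": [0, 0, 0]}, {"linear": [0, 0, 0], "angular": [0, 0, 0]}, {"linear": [0, 0, -1], "angular": [0, 0, 0]}, {"linear": [0, 0, -2], "angular": [0, 0, 0]}], "fingers": 4.5}}

```text
t: 7.95
position: [515.2, -75.5, 250.0]
eef_rot: [-0.001, -0.059, 0.998, 0.0]
ft_force: [0.1, 0.0, 0.2]
finger_gap: 45.2
grasp_force: 0.0
```

Request:
{"name": "move_arm", "arguments": {"commands": [{"linear": [0, 0, -3], "angular": [0, 0, 0]}, {"linear": [0, 0, -3], "angular": [0, 0, 0]}, {"linear": [0, 0, -3], "angular": [0, 0, 0]}, {"linear": [0, 0, 0], "angular": [0, 0, 0]}, {"linear": [0, 0, 0], "angular": [0, 0, 0]}]}}

```text
t: 8.37
position: [515.6, -75.5, 342.7]
eef_rot: [0.002, -0.059, 0.998, -0.001]
ft_force: [-0.3, -0.6, 0.2]
finger_gap: 45.3
grasp_force: 0.0
```

Run:
```python
from plant import bot,snapshot
from h import *
s=bot.get_state();print(s['t'],s['position'],s['ft_force'],s['finger_gap'])
a=snapshot("scene")[180:305,265:365,::-1];b=snapshot("side")[205:330,245:345,::-1]
cv2.imwrite("pics/c4.png",cv2.resize(np.hstack([a,b]),None,fx=4,fy=4,interpolation=cv2.INTER_CUBIC))
# expected side/scene pixels (crop x4) of the grip middle for several latch angles
for n,u0,v0,o in(("scene",265,180,0),("side",245,205,400)):
    p=camera_params(n);K=np.array([[p['fx'],0,p['cx']],[0,p['fy'],p['cy']],[0,0,1]])
    for th in(.9,1.0,1.1,1.2,1.3):
        x=35-75*np.cos(th)+18*np.sin(th);z=88+75*np.sin(th)+18*np.cos(th);c,q=np.cos(.12),np.sin(.12)
        e=p['view']@[485.6+x*c-25*q,-104.5+x*q+25*c,z,1];u=cv2.projectPoints(np.array([[e[0],-e[1],-e[2]]]),np.zeros(3),np.zeros(3),K,p['dist'])[0].ravel()
        print(n,th,((u-[u0,v0])*4+[o,0]).round())
```

```text
8.3667 [515.62456178 -75.52913082 342.68228749] [-0.3154302  -0.64592817  0.20238497] 45.3126342848311
scene 0.9 [197.  77.]
scene 1.0 [208.  65.]
scene 1.1 [220.  55.]
scene 1.2 [231.  46.]
scene 1.3 [243.  38.]
side 0.9 [593.  57.]
side 1.0 [607.  48.]
side 1.1 [622.  41.]
side 1.2 [637.  34.]
side 1.3 [652.  29.]
```

View pics/c4.png

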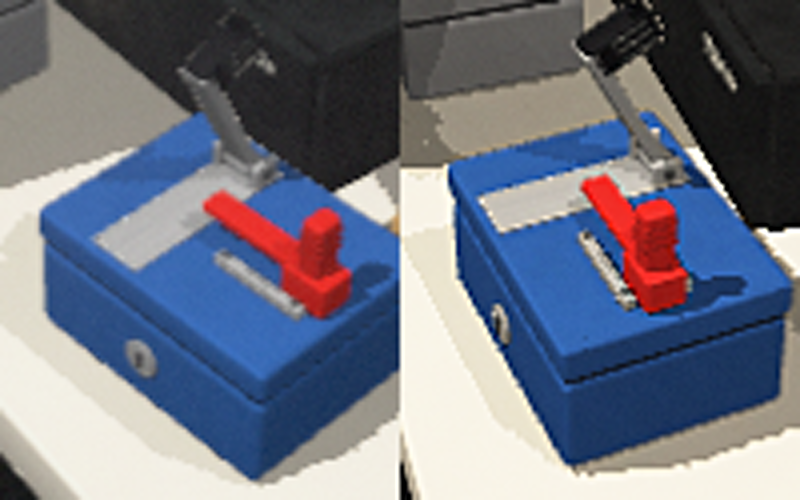

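The latch and tab stay put after release. The grip blob is centred near (228,42) in the scene half and (622,34) in the side half, suggesting about 1.1–1.2 rad. I'll correct for camera bias using the first pictures before relying on that.

Run:
```python
from h import *
from plant import snapshot
for n,obs0,obs1 in(("scene",(265+133/4,200+90/4),(265+228/4,180+42/4)),("side",(245+111/4,225+55/4),(245+222/4,205+34/4))):
    p=camera_params(n);K=np.array([[p['fx'],0,p['cx']],[0,p['fy'],p['cy']],[0,0,1]])
    def pr(th,h):
        x=35-75*np.cos(th)+h*np.sin(th);z=88+75*np.sin(th)+h*np.cos(th);c,q=np.cos(.12),np.sin(.12)
        e=p['view']@[485.6+x*c-25*q,-104.5+x*q+25*c,z,1];return cv2.projectPoints(np.array([[e[0],-e[1],-e[2]]]),np.zeros(3),np.zeros(3),K,p['dist'])[0].ravel()
    b=np.array(obs0)-pr(0,35);ths=np.arange(.7,1.35,.01)
    print(n,'bias',b,[ths[np.argmin([np.hypot(*(pr(t,18)+k*b-obs1)) for t in ths])] for k in(0,1)])
    im=snapshot(n);g=im.max(2);
# fresh wide crop of grip only, brightened
    u,v=np.round(obs1).astype(int);c=im[v-25:v+45,u-35:u+35,::-1].astype(float);cv2.imwrite(f"pics/g_{n}.png",cv2.resize(np.clip(c*2.2,0,255).astype(np.uint8),None,fx=5,fy=5,interpolation=cv2.INTER_CUBIC))
cv2.imwrite("pics/g.png",np.hstack([cv2.imread("pics/g_scene.png"),cv2.imread("pics/g_side.png")]))
```

```text
scene bias [ 1.34972146 -1.60091239] [np.float64(1.2000000000000004), np.float64(1.1400000000000003)]
side bias [ 0.44338486 -1.42948464] [np.float64(1.1200000000000003), np.float64(1.0900000000000003)]
```

View pics/g.png

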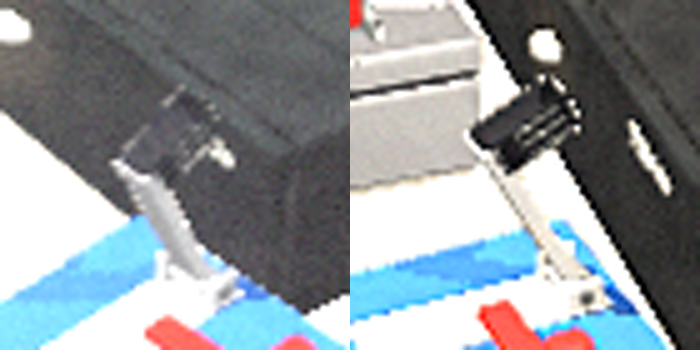

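Vision gives 1.09–1.2 rad and the arm's path gives 1.24. To be sure of the margin, I'll push the bar gently towards its stop from the robot side with closed fingers: back 75 mm, descend to TCP z 225, then forward.

Request:
{"name": "move_arm", "arguments": {"commands": [{"linear": [2.5, 0, 0], "angular": [0, 0, 0]}, {"linear": [2.5, 0, 0], "angular": [0, 0, 0]}, {"linear": [2.5, 0, 0], "angular": [0, 0, 0]}, {"linear": [0, 0, 0], "angular": [0, 0, 0]}, {"linear": [0, 0, 0], "angular": [0, 0, 0]}], "fingers": 0}}

```text
t: 8.98
position: [440.4, -84.5, 340.2]
eef_rot: [-0.0, -0.059, 0.998, 0.0]
ft_force: [0.5, 0.1, 0.1]
finger_gap: 0.1
grasp_force: 0.0
```

Request:
{"name": "move_arm", "arguments": {"commands": [{"linear": [0, 0, 3], "angular": [0, 0, 0]}, {"linear": [0, 0, 3], "angular": [0, 0, 0]}, {"linear": [0, 0, 3], "angular": [0, 0, 0]}, {"linear": [0, 0, 2.8], "angular": [0, 0, 0]}, {"linear": [0, 0, 0], "angular": [0, 0, 0]}]}}

```text
t: 9.4
position: [440.4, -83.9, 218.1]
eef_rot: [-0.003, -0.06, 0.998, 0.001]
ft_force: [-0.3, -0.4, -0.1]
finger_gap: -0.0
grasp_force: 0.0
```

Request:
{"name": "move_arm", "arguments": {"commands": [{"linear": [-0.6, 0, 0], "angular": [0, 0, 0]}, {"linear": [-0.6, 0, 0], "angular": [0, 0, 0]}, {"linear": [-0.6, 0, 0], "angular": [0, 0, 0]}, {"linear": [-0.4, 0, 0], "angular": [0, 0, 0]}, {"linear": [-0.3, 0, 0], "angular": [0, 0, 0]}]}}

```text
t: 9.82
position: [466.8, -81.3, 223.4]
eef_rot: [0.001, -0.06, 0.998, -0.0]
ft_force: [0.2, -0.6, 0.6]
finger_gap: -0.1
grasp_force: 0.0
```

Request:
{"name": "move_arm", "arguments": {"commands": [{"linear": [-0.3, 0, 0], "angular": [0, 0, 0]}, {"linear": [-0.2, 0, 0], "angular": [0, 0, 0]}, {"linear": [-0.2, 0, 0], "angular": [0, 0, 0]}, {"linear": [0, 0, 0], "angular": [0, 0, 0]}]}}

```text
t: 10.15
position: [472.9, -80.5, 222.5]
eef_rot: [0.0, -0.06, 0.998, -0.0]
ft_force: [-0.8, -0.0, 1.1]
finger_gap: 0.1
grasp_force: 0.2
```

Request:
{"name": "move_arm", "arguments": {"commands": [{"linear": [-0.2, 0, 0], "angular": [0, 0, 0]}, {"linear": [-0.2, 0, 0], "angular": [0, 0, 0]}, {"linear": [-0.1, 0, 0], "angular": [0, 0, 0]}, {"linear": [0, 0, 0], "angular": [0, 0, 0]}]}}

```text
t: 10.48
position: [477.9, -79.9, 222.4]
eef_rot: [0.0, -0.06, 0.998, -0.0]
ft_force: [-1.1, 0.2, 0.6]
finger_gap: 0.1
grasp_force: 0.3
```

About 1 N now, which matches the hinge friction. I'll continue to the stop.

Request:
{"name": "move_arm", "arguments": {"commands": [{"linear": [-0.2, 0, 0], "angular": [0, 0, 0]}, {"linear": [-0.2, 0, 0], "angular": [0, 0, 0]}, {"linear": [0, 0, 0], "angular": [0, 0, 0]}]}}

```text
t: 10.73
position: [482.0, -79.5, 222.4]
eef_rot: [0.0, -0.06, 0.998, -0.0]
ft_force: [-0.8, 0.7, 0.8]
finger_gap: -0.4
grasp_force: 0.2
```

Request:
{"name": "move_arm", "arguments": {"commands": [{"linear": [-0.2, 0, 0], "angular": [0, 0, 0]}, {"linear": [-0.15, 0, 0], "angular": [0, 0, 0]}, {"linear": [0, 0, 0], "angular": [0, 0, 0]}]}}

```text
t: 10.98
position: [483.6, -79.0, 222.2]
eef_rot: [-0.002, -0.06, 0.998, 0.0]
ft_force: [-12.6, -4.0, 6.4]
finger_gap: -0.2
grasp_force: 6.7
```

The stop is reached: 12.6 N and the tool no longer advances. I'll back off and rise.

Request:
{"name": "move_arm", "arguments": {"commands": [{"linear": [0.5, 0, 0], "angular": [0, 0, 0]}, {"linear": [1.5, 0, 0], "angular": [0, 0, 0]}, {"linear": [2, 0, -1], "angular": [0, 0, 0]}, {"linear": [0, 0, -4], "angular": [0, 0, 0]}, {"linear": [0, 0, -4], "angular": [0, 0, 0]}]}}

```text
t: 11.4
position: [444.4, -83.7, 312.7]
eef_rot: [-0.002, -0.059, 0.998, 0.001]
ft_force: [1.5, -1.0, -0.6]
finger_gap: 0.1
grasp_force: 0.0
```

Request:
{"name": "move_arm", "arguments": {"commands": [{"linear": [0, 0, -3], "angular": [0, 0, 0]}, {"linear": [0, 0, 0], "angular": [0, 0, 0]}, {"linear": [0, 0, 0], "angular": [0, 0, 0]}]}}

```text
t: 11.65
position: [445.7, -83.8, 343.8]
eef_rot: [0.002, -0.06, 0.998, -0.001]
ft_force: [-0.5, -0.3, -0.5]
finger_gap: -0.3
grasp_force: 0.0
```

Run:
```python
from plant import bot,snapshot
from h import *
s=bot.get_state();print(s['t'],s['position'],s['ft_force'])
a=snapshot("scene")[180:305,265:365,::-1];b=snapshot("side")[205:330,245:345,::-1]
cv2.imwrite("pics/c5.png",cv2.resize(np.hstack([a,b]),None,fx=4,fy=4,interpolation=cv2.INTER_CUBIC))
```

```text
11.65 [445.68816119 -83.8253389  343.84431855] [-0.51188435 -0.27167941 -0.49738923]
```

View pics/c5.png

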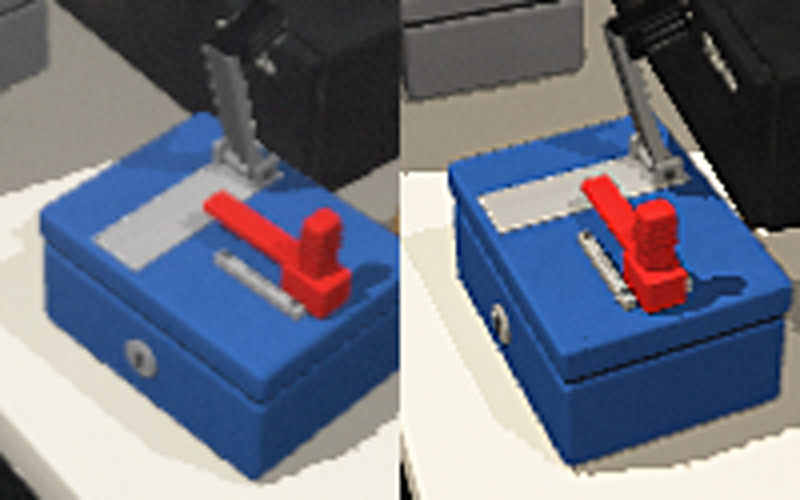

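The bar now stands at its stop, with its top at (612,30) in the side half against (580,45) before. The tab is fully aside and the gripper is clear, so I'll hand in.

```bash
python3 -c "
from plant import order
print(order.finish_job())"
```

```text
the job is handed in; nothing more can be done
None
```

I handed the job in at about 11.7 s: the red tab is at its stop, the latch stands up at its stop with the gripper clear of it, and the grey box was not touched; the hand-in gave no verdict.

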